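# Snap the lid shut on the leftovers dish

## Task

The grey plastic lid is lying on the glass dish of leftover tostones with all four corners popped up. Press around the rim, one corner after another, with your fingertips until every corner has clicked fully shut. Only press on it: do not grip, lift or tip the dish, leave it standing where it is, and leave the jar, mug, salt shaker, spoon, saucers and plantain press around it undisturbed.

Things in the scene. Friction and masses are not known exactly. Their poses are not given: they have to be found in the camera images.
- dish: loose glass dish with a grey plastic push-on lid, 0.6 to 1 kg. Origin: centre of its underside, z up; long side along y. Rim middle line 140 mm (x) by 194 mm (y), corners rounded at 22 mm; outside 150 x 204 mm. The lid's flat middle lies 65.5 mm above the counter. The lid folds along the four lines that join the middles of its sides, so each corner is a flap
- press_near_left (a point): top of the lid's rim bead (10 mm thick) at the middle of the rounded corner on the near left side (-x, +y) of the dish's own frame; it rides on the flap, 48 mm from the fold line: 69 mm above the counter when shut, 77.6 mm when popped up
- corner_near_left (a joint): this corner flap: 0 popped fully up, 0.18 rad clicked shut on its stop. Pressed straight down on the rim at the corner it resists with up to about 9 N, goes over the click at about 6 mm, then pulls itself shut and stays shut; let go sooner it springs up again
- press_near_right (a point): top of the lid's rim bead (10 mm thick) at the middle of the rounded corner on the near right side (-x, -y) of the dish's own frame; it rides on the flap, 48 mm from the fold line: 69 mm above the counter when shut, 77.6 mm when popped up
- corner_near_right (a joint): this corner flap: 0 popped fully up, 0.18 rad clicked shut on its stop. Pressed straight down on the rim at the corner it resists with up to about 9 N, goes over the click at about 6 mm, then pulls itself shut and stays shut; let go sooner it springs up again
- press_far_right (a point): top of the lid's rim bead (10 mm thick) at the middle of the rounded corner on the far right side (+x, -y) of the dish's own frame; it rides on the flap, 48 mm from the fold line: 69 mm above the counter when shut, 77.6 mm when popped up
- corner_far_right (a joint): this corner flap: 0 popped fully up, 0.18 rad clicked shut on its stop. Pressed straight down on the rim at the corner it resists with up to about 9 N, goes over the click at about 6 mm, then pulls itself shut and stays shut; let go sooner it springs up again
- press_far_left (a point): top of the lid's rim bead (10 mm thick) at the middle of the rounded corner on the far left side (+x, +y) of the dish's own frame; it rides on the flap, 48 mm from the fold line: 69 mm above the counter when shut, 77.6 mm when popped up
- corner_far_left (a joint): this corner flap: 0 popped fully up, 0.18 rad clicked shut on its stop. Pressed straight down on the rim at the corner it resists with up to about 9 N, goes over the click at about 6 mm, then pulls itself shut and stays shut; let go sooner it springs up again
- jar: hinged glass jar with a wire clamp, 86 mm across, 100 mm tall, full; stands near the dish. Origin: centre of its underside. To be left alone
- cup: white ceramic mug, 72 mm across, 60 mm tall; stands near the dish. Origin: centre of its underside. To be left alone
- spoon: aluminium spoon 190 mm long, lying on the counter near the dish on the robot's side. To be left alone
- saucers: stack of five white saucers, 150 mm across, 45 mm tall. Origin: centre of its underside. To be left alone
- tostonera: round wooden plantain press (two 116 mm boards with handles) leaning on the saucers. Origin: centre of its underside. To be left alone
- shaker: salt shaker, glass with a steel cap, 42 mm across, 76 mm tall; stands near the dish. Origin: centre of its underside. To be left alone
Mind the look-alikes: they are no part of the job. What is shaped like the dish but purple is not meant.

How it is judged:
At the end, for the whole second after the job is handed in: All four corner flaps are clicked down onto the stop (each within 0.025 rad, about 1.2 mm, of shut) and the dish stands still and level on the counter within 30 mm of where it stood (value of joint each of corner_near_left, corner_near_right, corner_far_right, corner_far_left above 0.155 rad and distance of dish from where it was at the start of the episode below 0.03 m and angle between dish's own z axis and vertical below 0.05 rad and height (world z) of dish below 0.005 m and linear speed of dish below 0.02 m/s); the robot touches nothing.
It fails at once if the dish is lifted, tipped or carried (height (world z) of dish above 0.012 m or angle between dish's own z axis and vertical above 0.15 rad).
It fails at once if the dish is pushed along the counter by more than 40 mm (distance of dish from where it was at the start of the episode above 0.04 m).
It fails at once if a bystander is moved by more than 25 mm (distance of any of jar, cup, spoon, saucers, tostonera, shaker from where it was at the start of the episode above 0.025 m).
It also fails if it takes over 45 s, if anything falls off the work surface, if the arm or the gripper's body presses on something with over 40 N, if the wrist force passes 120 N, or if a joint passes its speed limit or range.

## Robot

A 7-joint arm with a two-finger parallel gripper is mounted at the origin on the work surface. World frame = base frame: x ahead of the robot, y to its left, z up, the work surface at z = 0. Lengths are in m, angles in rad, forces in N, time in s.
With the tool pointing down it reaches from about 0.425 to 0.925 m from the base axis. Payload 6.8 kg.
Tool frame: the origin (TCP) lies on the front face of the gripper's body, between the roots of the fingers; the fingertips stand 73 mm ahead of it and the grasp point (between the pads) lies r.pinch_z ahead of it (r.pinch_z is the distance from the TCP to the grasp point, in m); z points along the fingers, y is the direction in which the jaws open and shut (so a half turn about z gives the same grasp; the last joint's range is limited). The gripper opens to 85 mm and grips with 20 to 120 N. Pads are 22 mm wide; open, the fingers measure 114 mm over their backs; the gripper's body (76 mm by 85 mm) begins 54 mm behind the grasp point. The pads swing forward as they close: fully open they stand 13 mm farther back than shut.
Start: joints at [-1.365, 0.477, 0.022, 1.555, -0.011, 1.109, -0.083], TCP at [0.208, 0.642, 0.304] pointing down, gripper open.
Joint ranges: [-2.96, 2.96], [-0.34, 2.1], [-1.41, 1.46], [0.24, 2.44], [-1.37, 4.51], [0.17, 1.92], [-2.96, 2.96]. Speed limits (rad/s): [2.39, 2.39, 3.14, 3.14, 3.14, 3.14, 3.14].

## Interface

Orientations are given as a rotation vector (axis times angle).
In Python, from bench import readout, grab_frame, r, search_frame, masks_of, tip_of gives the robot as it stands.
- The arm moves only by the tool step_arm, never from a script. Its argument "commands" is a list of rows, each a list of 7 numbers: the shift along the tool's x, y, z as a fraction of full scale, then the turn, a rotation vector about the tool's x, y, z as a fraction of full scale, then the gripper's target within -1 to 1 (shut at 1, half-way at 0, fully open at -1). In form: [[tx, ty, tz, ax, ay, az, hand], ...]. A call has exactly 10 rows; each row is the pose to reach, as a shift and turn from the pose measured when the call began, along the tool's axes at that moment, turning the shorter way round; what a row does not reach only later rows make up. Full scale, the value 1, is 500 mm for a shift and 360 degrees for a turn. A row lasts 1/8 s, in which the tool goes at most 62.5 mm and 10.7 degrees, less where a joint would pass 70% of its speed; a pose out of reach is approached as far as the arm can. A call with a number of a shift or a turn outside -1 to 1 is refused whole. A call with a gripper value outside its range is refused whole. The fingers move at their own pace and stop on an object; "newtons" is the grip in N (left out, the last holds). Time passes only in rows, so rows that repeat a pose let the fingers close, or fill a call up. It gives the time, the measured TCP pose, the force and the opening at its end, in the units of the state.
- readout.get_obs(): the state, without advancing time (a new reading comes with each control period).
- grab_frame(name): name is "scene" or "top" or "wrist"; returns a dict with "img" (400x640x3 uint8, red, green, blue), "K" (3x3 intrinsics, pixels), "D" ([k1, k2, p1, p2, k3] as OpenCV has them; the pictures are not rectified), "world_to_cam" (4x4, takes a point from world to camera coordinates). Camera axes: x right, y down, z forward; pixel columns grow to the right and rows downward; lengths in m; the calibration is good to about 2 mm. A picture is of the moment at which its call begins. There is no depth.
- r.hand_in(): hands the job in, once; it reports no verdict.
Trained networks look in a picture, given as the dict that the camera call returned (one of the last four; its "shot" number tells which), for a name from the list of things; names that differ only in an ending like _2 or _b are one class to them, and where a whole thing is asked for, a point or a joint stands for the part that bears it (a point fixed in the world has none). Each returns a list of dicts, best first, with "p" (0 to 1); they miss things now and then, are a little off and sometimes report something else, mostly with a low value. They report only what shows in the picture. A call takes as long as a camera call. They do not tell look-alikes from the thing itself.
- search_frame(thing, picture): "extent" ([centre column, centre row, width, height] in pixels, round what is visible of it).
- masks_of(thing, picture): "pixels" (400x640 bool, what is visible of it) and "extent" ([centre column, centre row, width, height] in pixels, round what is visible of it).
- tip_of(thing, picture): "point" ([column, row] in pixels: a listed point, or the origin of a listed thing).
The state is a dict: "clock": time; "joints": joint angles; "qvel": joint speeds; "tau": joint torques, N m; "tcp_pos": TCP position; "orientation": TCP orientation; "contact_force": force on the tool from outside, world axes, zero at the start; "moment": the same for the moment, N m; "grip_width": finger opening in m.
Only numpy, scipy, OpenCV 4.12 (cv2) and the standard library are available. Lean on these libraries where they do the work, as an engineer would, in place of code of your own. Each camera call takes 0.05 s, during which the arm holds its last target. There are 200 camera calls.

## Working session

There is one attempt and no reset: what is moved stays moved. The work goes in short steps, Python scripts to look and compute and a tool call to move; the robot and the scene stay as the last step left them, time stands still between calls to the robot, and variables do not carry over. Pictures are saved under pics/ and viewed, about 8 in all and at most 12, crops included, and the job is handed in when it is done.

Besides the shell and the picture viewer there is one more tool, called after "Call:" as name(argument=value, ...) on one line, values as JSON. step_arm: Moves the arm, as the interface text tells. Its arguments: {"type":"object","properties":{"commands":{"type":"array"},"newtons":{"type":"number"}},"required":["commands"]}

```bash
mkdir -p pics
python3 - <<'E'
from bench import readout, grab_frame, r, search_frame, masks_of, tip_of
import cv2,numpy as np,pickle
o=readout.get_obs();print(o, r.pinch_z)
F={}
for n in("top","scene"):
    f=grab_frame(n);F[n]=f
    cv2.imwrite(f"pics/{n}0.png",f["img"][:,:,::-1])
    for t in("dish","press_near_left","press_near_right","press_far_right","press_far_left","jar","cup","spoon","saucers","tostonera","shaker"):
        print(n,t,[(np.round(d["point"]).tolist(),round(d["p"],2)) for d in tip_of(t,f)[:3]],[(np.round(d["extent"]).tolist(),round(d["p"],2)) for d in search_frame(t,f)[:2]] if not t.startswith("press") else "")
pickle.dump(F,open("f0.pkl","wb"))
E
```

```text
{'clock': 0.0, 'joints': array([-1.36510777,  0.47781679,  0.0223259 ,  1.55645122, -0.01149584,
        1.10927189, -0.0830808 ]), 'qvel': array([ 0.00046354, -0.00066464,  0.00174228, -0.00064876,  0.0009226 ,
        0.00029053, -0.00081276]), 'tau': array([ 8.28466054e-04, -5.96461451e+01,  1.60798654e+00, -2.81193852e+01,
        1.24190294e-02,  9.49870358e-03, -1.56503990e-05]), 'tcp_pos': array([0.20820602, 0.6416102 , 0.30291422]), 'orientation': array([-4.90769011e-01, -3.10286749e+00,  2.84752083e-03]), 'contact_force': array([-0.78339978, -0.19134088, -0.60081308]), 'moment': array([-0.03554277,  0.04918307, -0.03559279]), 'grip_width': 0.08511699556144985} 0.0539
top dish [([360.0, 237.0], 0.9), ([424.0, 307.0], 0.83), ([387.0, 151.0], 0.66)] [([388.0, 147.0, 62.0, 82.0], 0.85), ([358.0, 235.0, 79.0, 82.0], 0.74)]
top press_near_left [([356.0, 274.0], 0.74), ([226.0, 207.0], 0.73), ([465.0, 288.0], 0.62)] 
top press_near_right [([400.0, 112.0], 0.76), ([399.0, 282.0], 0.65), ([400.0, 227.0], 0.58)] 
top press_far_right [([302.0, 181.0], 0.97), ([398.0, 330.0], 0.96), ([3
[... 1033 characters left out ...]
[([366.0, 260.0], 0.95), ([286.0, 222.0], 0.83), ([343.0, 199.0], 0.71)] 
scene press_far_left [([290.0, 236.0], 0.92), ([393.0, 183.0], 0.83), ([277.0, 186.0], 0.67)] 
scene jar [([416.0, 224.0], 0.96), ([360.0, 168.0], 0.27)] [([419.0, 212.0, 34.0, 42.0], 0.85), ([383.0, 190.0, 24.0, 20.0], 0.72)]
scene cup [([404.0, 187.0], 0.83)] [([406.0, 178.0, 28.0, 23.0], 0.9)]
scene spoon [([324.0, 187.0], 0.58), ([406.0, 188.0], 0.58)] []
scene saucers [([197.0, 333.0], 0.92)] [([194.0, 328.0, 84.0, 76.0], 0.82)]
scene tostonera [([164.0, 298.0], 0.64)] [([164.0, 296.0, 66.0, 40.0], 0.88), ([326.0, 187.0, 20.0, 18.0], 0.31)]
scene shaker [([374.0, 246.0], 0.75)] [([377.0, 237.0, 22.0, 29.0], 0.87)]
```

View pics/top0.png

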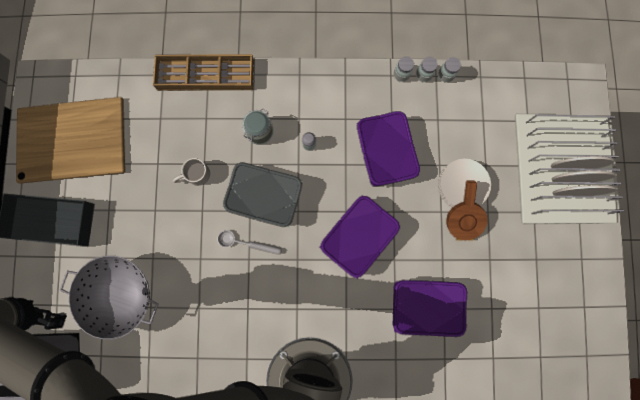

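View pics/scene0.png

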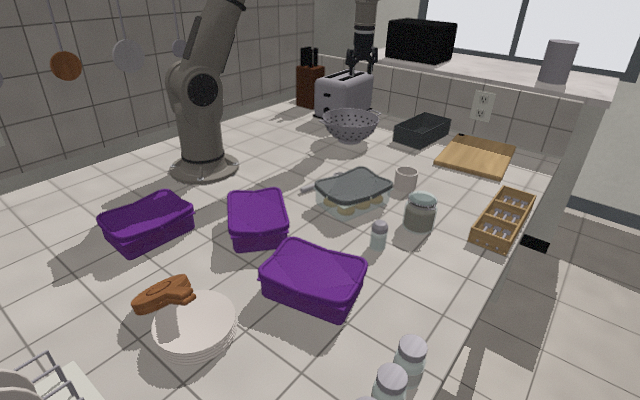

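The top view shows the grey dish around (263,194), with the spoon below it, the mug to its left, and the jar and shaker above it. The purple boxes are decoys. I'll fit the pose to the corner points in both views and check it against an overlay.

```bash
cat > h.py <<'E'
import numpy as np,cv2
C={"press_near_left":(-1,1),"press_near_right":(-1,-1),"press_far_right":(1,-1),"press_far_left":(1,1)}
def corner(k,z=.0776): return np.array([C[k][0]*.06356,C[k][1]*.09056,z])
def world(p,P):
    c,s=np.cos(p[2]),np.sin(p[2]);P=np.atleast_2d(P)
    return np.c_[p[0]+c*P[:,0]-s*P[:,1],p[1]+s*P[:,0]+c*P[:,1],P[:,2]]
def proj(f,W):
    T=f["world_to_cam"];return cv2.projectPoints(np.atleast_2d(W).astype(float),cv2.Rodrigues(T[:3,:3])[0],T[:3,3].copy(),f["K"],np.array(f["D"],float))[0][:,0]
def ray(f,uv,z):
    T=f["world_to_cam"];n=cv2.undistortPoints(np.array([[uv]],float),f["K"],np.array(f["D"],float))[0,0]
    d=T[:3,:3].T@[*n,1];o=-T[:3,:3].T@T[:3,3];return o+d*(z-o[2])/d[2]
E
python3 - <<'E'
from h import *
import pickle
from scipy.optimize import least_squares
F=pickle.load(open("f0.pkl","rb"))
obs={"top":{"press_near_left":(226,207),"press_far_left":(238,161),"press_far_right":(302,181)},
"scene":{"press_near_left":(360,167),"press_near_right":(315,179),"press_far_right":(343,199),"press_far_left":(393,183)}}
c=ray(F["top"],(263,194),.07);print(c)
def res(p,v=("top","scene")): return np.concatenate([(proj(F[n],world(p,corner(k)))-uv).ravel() for n in v for k,uv in obs[n].items()])
for v in(("top",),("scene",),("top","scene")):
    s=least_squares(lambda p:res(p,v),[c[0],c[1],-.2]if 0 else [c[0],c[1],.2],loss="soft_l1");print(v,s.x.round(4),s.fun.round(1))
p=s.x;print({k:world(p,corner(k)).round(4).tolist() for k in C})
np.save("p0.npy",p)
for n,u,z in(("cup",(193,172),.06),("jar",(258,126),.08),("shaker",(309,140),.07),("spoon",(228,238),0.01),("spoonend",(284,251),0.01)): print(n,ray(F["top"],u,z).round(3))
ims=[]
for n,(x,y) in(("top",(180,90)),("scene",(280,120))):
    im=F[n]["img"][:,:,::-1].copy();im=cv2.resize(im[y:y+150,x:x+160],None,fx=4,fy=4,interpolation=cv2.INTER_CUBIC)[:,:]
    for k in C:
        for z,col in((.0776,(0,0,255)),):
            q=(proj(F[n],world(p,corner(k,z)))[0]-(x,y)+.5)*4;cv2.circle(im,tuple(int(a) for a in q),5,col,1)
    a=np.array([[-.075,.08,.07],[-.075,-.08,.07],[-.053,-.102,.07],[.053,-.102,.07],[.075,-.08,.07],[.075,.08,.07],[.053,.102,.07],[-.053,.102,.07]])
    q=(proj(F[n],world(p,a))-(x,y)+.5)*4;cv2.polylines(im,[q.astype(int)],True,(0,255,0),1)
    ims.append(im[:,:])
im=np.hstack(ims);cv2.imwrite("pics/ov.png",cv2.resize(im,(800,int(800*im.shape[0]/im.shape[1])),interpolation=cv2.INTER_AREA))
E
```

```text
[0.5244653  0.13257011 0.07      ]
('top',) [ 0.5249  0.1308 -0.2703] [ 0.  -0.7  1.3  2.6 -1.5 -0.3]
('scene',) [ 0.5258  0.134  -0.2883] [ 2.5 -1.3  0.3  1.5 -0.3  0.7 -1.6 -0.9]
('top', 'scene') [ 0.5258  0.1317 -0.275 ] [-0.3 -1.2  1.2  2.2 -1.8 -0.5  1.7 -1.1 -0.2  2.1 -0.2  1.1 -2.1 -0.9]
{'press_near_left': [[0.4893, 0.2361, 0.0776]], 'press_near_right': [[0.4401, 0.0618, 0.0776]], 'press_far_right': [[0.5624, 0.0273, 0.0776]], 'press_far_left': [[0.6116, 0.2016, 0.0776]]}
cup [0.589 0.337 0.06 ]
jar [0.721 0.15  0.08 ]
shaker [0.682 0.003 0.07 ]
spoon [0.403 0.239 0.01 ]
spoonend [0.366 0.075 0.01 ]
```

View pics/ov.png

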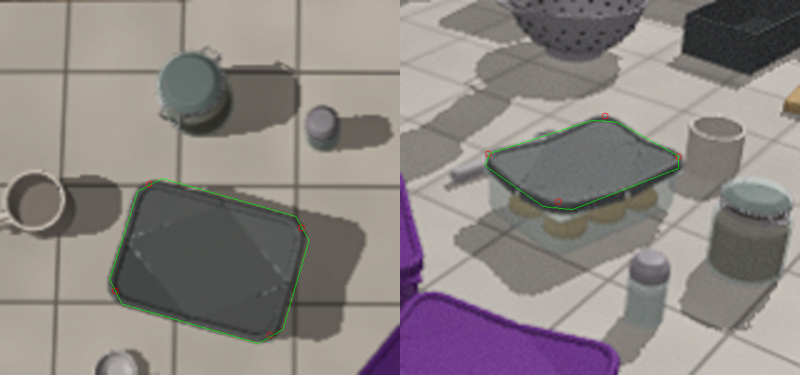

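The fit matches the lid in both views to about 2 mm. Next I'll move above the near-left corner with the fingers shut.

```bash
cat >> h.py <<'E'
def go(k,z,p=None):
    "fractions for a shift of the TCP to above corner k at world TCP height z"
    from bench import readout
    p=np.load("p0.npy") if p is None else p
    o=readout.get_obs();R=cv2.Rodrigues(o["orientation"])[0]
    w=world(p,corner(k)*[.97,.98,1])[0] if isinstance(k,str) else np.array(k,float);w[2]=z
    s=(R.T@(w-o["tcp_pos"])/.5).round(4)
    a=cv2.Rodrigues(R.T@np.c_[[R[0,0],R[1,0],0]/np.hypot(R[0,0],R[1,0]),np.cross([0,0,-1],[R[0,0],R[1,0],0])/np.hypot(R[0,0],R[1,0]),[0,0,-1]])[0].ravel()/2/np.pi
    print("shift",s,"turn",a.round(4),"clock",o["clock"],"target",w.round(4))
E
python3 -c "
from h import *
go('press_near_left',.22)"
```

```text
shift [-0.7889 -0.6022  0.1678] turn [-0. -0.  0.] clock 1.9 target [0.4906 0.2339 0.22  ]
```

Call:
step_arm(commands=[[-0.11,-0.084,0.01,0,0,0,1],[-0.22,-0.168,0.02,0,0,0,1],[-0.33,-0.252,0.03,0,0,0,1],[-0.43,-0.33,0.04,0,0,0,1],[-0.53,-0.405,0.06,0,0,0,1],[-0.62,-0.475,0.09,0,0,0,1],[-0.71,-0.545,0.12,0,0,0,1],[-0.789,-0.602,0.14,0,0,0,1],[-0.789,-0.602,0.16,0,0,0,1],[-0.789,-0.602,0.168,0,0,0,1]], newtons=20)

```text
clock: 3.15
tcp_pos: [0.4904, 0.2341, 0.2193]
orientation: [-0.492, -3.102, 0.0]
contact_force: [-0.8, 0.4, 0.7]
grip_width: -0.0001
```

Run:
```python
from h import *
from bench import *
o=readout.get_obs();print(o["tcp_pos"],o["joints"].round(2),o["contact_force"],o["grip_width"])
go('press_near_left',.17)
im=[]
p=np.load("p0.npy")
for n in("wrist","scene"):
    f=grab_frame(n);g=f["img"][:,:,::-1].copy()
    for k in C:
        q=proj(f,world(p,corner(k)))[0]
        if abs(q).max()<2000: cv2.circle(g,tuple(int(a) for a in q),4,(0,0,255),1)
    im.append(cv2.resize(g,(640,400))[:, :] if n=="wrist" else cv2.resize(g[100:250,230:470],(640,400)))
cv2.imwrite("pics/a.png",cv2.resize(np.vstack(im),(480,600)))
```

```text
[0.49037077 0.23411453 0.2193374 ] [-0.7   0.36  0.17  1.96 -0.08  0.82  0.77] [-0.80798257  0.37571946  0.65563147] -0.00013454815504637956
shift [-0.0007 -0.0003  0.0987] turn [-0.     -0.0001  0.    ] clock 3.15 target [0.4906 0.2339 0.17  ]
```

View pics/a.png

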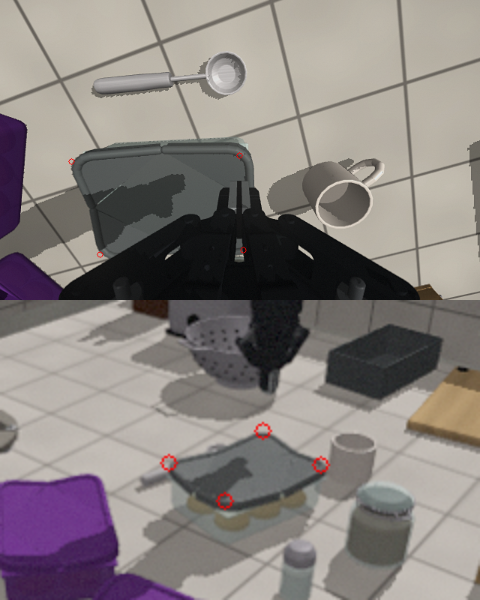

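The wrist view shows the near-left marker (240,155) on its corner. The near-right marker (72,161) sits slightly outside the lid, so I'll refine the fit from this closer view.

Run:
```python
from h import *
from bench import *
from scipy.optimize import least_squares
p=np.load("p0.npy");f=grab_frame("wrist")
A=[]
for k in C:
    e=proj(f,world(p,corner(k)))[0]
    for d in tip_of(k,f)[:2]:
        print(k,e.round(),np.round(d["point"],1),round(d["p"],2))
        if np.hypot(*(d["point"]-e))<25 and not k=="press_far_left": A.append((k,d["point"]))
s=least_squares(lambda q:np.concatenate([proj(f,world(q,corner(k)))[0]-u for k,u in A]),p,loss="soft_l1",f_scale=3)
print(p,s.x,s.fun.round(1));np.save("p1.npy",s.x)
```

```text
press_near_left [318. 209.] [320.6 211.5] 0.82
press_far_right [132. 340.] [135.9 341.9] 0.66
press_far_right [132. 340.] [321.  208.5] 0.35
press_far_left [322. 335.] [323.9 335. ] 0.77
[ 0.52583372  0.13171891 -0.27496962] [ 0.52899643  0.1333996  -0.27292332] [ 0.1 -0.1 -0.1  0.1]
```

Run:
```python
from h import *
np.save("p0.npy",[.5273,.1328,-.274])
go('press_near_left',.141)
```

```text
shift [-0.003   0.0006  0.1587] turn [0.0001 0.     0.    ] clock 3.5 target [0.492  0.2349 0.141 ]
```

Call:
step_arm(commands=[[-0.003,0.0006,0.04,0,0,0,1],[-0.003,0.0006,0.08,0,0,0,1],[-0.003,0.0006,0.115,0,0,0,1],[-0.003,0.0006,0.13,0,0,0,1],[-0.003,0.0006,0.138,0,0,0,1],[-0.003,0.0006,0.145,0,0,0,1],[-0.003,0.0006,0.152,0,0,0,1],[-0.003,0.0006,0.156,0,0,0,1],[-0.003,0.0006,0.159,0,0,0,1],[-0.003,0.0006,0.159,0,0,0,1]])

```text
clock: 4.75
tcp_pos: [0.4923, 0.2349, 0.1411]
orientation: [0.488, 3.102, 0.002]
contact_force: [-0.8, -0.2, 3.7]
grip_width: 0.0
```

Call:
step_arm(commands=[[0,0,0.002,0,0,0,1],[0,0,0.004,0,0,0,1],[0,0,0.006,0,0,0,1],[0,0,0.006,0,0,0,1],[0,0,0.006,0,0,0,1],[0,0,0.006,0,0,0,1],[0,0,0.006,0,0,0,1],[0,0,0.006,0,0,0,1],[0,0,0.006,0,0,0,1],[0,0,0.006,0,0,0,1]])

```text
clock: 6.0
tcp_pos: [0.4925, 0.2351, 0.1399]
orientation: [0.489, 3.102, 0.003]
contact_force: [-5.8, -1.6, 19.5]
grip_width: -0.0003
```

It is hard on the stop at about 20 N. Next is near right.

```bash
python3 -c "
from h import *
go('press_near_right',.18)"
```

```text
shift [-0.0128 -0.3552 -0.0809] turn [0.0003 0.0001 0.    ] clock 6.0 target [0.4439 0.064  0.18  ]
```

Call:
step_arm(commands=[[0,0,-0.04,0,0,0,1],[0,0,-0.08,0,0,0,1],[-0.003,-0.06,-0.085,0,0,0,1],[-0.006,-0.13,-0.085,0,0,0,1],[-0.008,-0.2,-0.085,0,0,0,1],[-0.011,-0.28,-0.085,0,0,0,1],[-0.013,-0.355,-0.085,0,0,0,1],[-0.013,-0.355,-0.082,0,0,0,1],[-0.013,-0.355,-0.081,0,0,0,1],[-0.013,-0.355,-0.081,0,0,0,1]])

```text
clock: 7.25
tcp_pos: [0.4444, 0.0652, 0.18]
orientation: [0.486, 3.102, 0.004]
contact_force: [0.0, 0.3, -1.0]
grip_width: 0.0002
```

```bash
python3 -c "
from h import *
from bench import readout
print(readout.get_obs()['joints'].round(2),readout.get_obs()['tcp_pos'])
go('press_near_right',.139)"
```

```text
[-0.46  0.29  0.2   2.2  -0.1   0.66  1.07] [0.44443957 0.06515776 0.1800301 ]
shift [ 0.0004 -0.0026  0.0821] turn [0.0004 0.0002 0.    ] clock 7.25 target [0.4439 0.064  0.139 ]
```

Call:
step_arm(commands=[[0,-0.0026,0.03,0,0,0,1],[0,-0.0026,0.052,0,0,0,1],[0,-0.0026,0.06,0,0,0,1],[0,-0.0026,0.066,0,0,0,1],[0,-0.0026,0.071,0,0,0,1],[0,-0.0026,0.076,0,0,0,1],[0,-0.0026,0.08,0,0,0,1],[0,-0.0026,0.083,0,0,0,1],[0,-0.0026,0.084,0,0,0,1],[0,-0.0026,0.084,0,0,0,1]])

```text
clock: 8.5
tcp_pos: [0.4446, 0.064, 0.1397]
orientation: [0.487, 3.102, 0.005]
contact_force: [-8.2, -1.6, 26.2]
grip_width: -0.0004
```

```bash
python3 -c "
from h import *
go('press_far_right',.18)"
```

```text
shift [-0.2452  0.0093 -0.0802] turn [0.0006 0.0002 0.    ] clock 8.5 target [0.5626 0.0307 0.18  ]
```

Call:
step_arm(commands=[[0,0,-0.04,0,0,0,1],[0,0,-0.08,0,0,0,1],[-0.05,0.002,-0.085,0,0,0,1],[-0.1,0.004,-0.085,0,0,0,1],[-0.15,0.006,-0.085,0,0,0,1],[-0.2,0.008,-0.085,0,0,0,1],[-0.245,0.009,-0.085,0.0006,0,0,1],[-0.245,0.009,-0.081,0.0006,0,0,1],[-0.245,0.009,-0.08,0.0006,0,0,1],[-0.245,0.009,-0.08,0.0006,0,0,1]])

```text
clock: 9.75
tcp_pos: [0.5616, 0.0309, 0.1797]
orientation: [0.486, 3.103, -0.001]
contact_force: [-0.6, 0.6, 0.4]
grip_width: 0.0001
```

```bash
python3 -c "
from h import *
go('press_far_right',.139)"
```

```text
shift [-0.0022  0.0002  0.0813] turn [-0.0001  0.0001 -0.    ] clock 9.75 target [0.5626 0.0307 0.139 ]
```

Call:
step_arm(commands=[[-0.002,0,0.03,0,0,0,1],[-0.002,0,0.052,0,0,0,1],[-0.002,0,0.06,0,0,0,1],[-0.002,0,0.066,0,0,0,1],[-0.002,0,0.071,0,0,0,1],[-0.002,0,0.076,0,0,0,1],[-0.002,0,0.08,0,0,0,1],[-0.002,0,0.083,0,0,0,1],[-0.002,0,0.084,0,0,0,1],[-0.002,0,0.084,0,0,0,1]])

```text
clock: 11.0
tcp_pos: [0.5636, 0.0302, 0.1399]
orientation: [0.487, 3.101, 0.0]
contact_force: [-4.9, -1.2, 21.4]
grip_width: -0.0
```

```bash
python3 -c "
from h import *
go('press_far_left',.18)"
```

```text
shift [ 0.0151  0.3551 -0.0801] turn [0.0001 0.0004 0.    ] clock 11.0 target [0.6107 0.2016 0.18  ]
```

Call:
step_arm(commands=[[0,0,-0.04,0,0,0,1],[0,0,-0.08,0,0,0,1],[0.003,0.06,-0.085,0,0,0,1],[0.006,0.13,-0.085,0,0,0,1],[0.008,0.2,-0.085,0,0,0,1],[0.011,0.28,-0.085,0,0,0,1],[0.015,0.355,-0.085,0,0,0,1],[0.015,0.355,-0.082,0,0,0,1],[0.015,0.355,-0.08,0,0,0,1],[0.015,0.355,-0.08,0,0,0,1]])

```text
clock: 12.25
tcp_pos: [0.6106, 0.1998, 0.1798]
orientation: [0.49, 3.101, -0.001]
contact_force: [0.3, 0.7, -0.1]
grip_width: -0.0003
```

```bash
python3 -c "
from h import *
go('press_far_left',.139)"
```

```text
shift [0.0012 0.0034 0.0815] turn [-0.0001  0.0004 -0.    ] clock 12.25 target [0.6107 0.2016 0.139 ]
```

Call:
step_arm(commands=[[0.001,0.003,0.03,0,0,0,1],[0.001,0.003,0.052,0,0,0,1],[0.001,0.003,0.06,0,0,0,1],[0.001,0.003,0.066,0,0,0,1],[0.001,0.003,0.071,0,0,0,1],[0.001,0.003,0.076,0,0,0,1],[0.001,0.003,0.08,0,0,0,1],[0.001,0.003,0.083,0,0,0,1],[0.001,0.003,0.084,0,0,0,1],[0.001,0.003,0.084,0,0,0,1]])

```text
clock: 13.5
tcp_pos: [0.6117, 0.2013, 0.1401]
orientation: [0.491, 3.099, 0.001]
contact_force: [-4.8, -2.0, 17.1]
grip_width: 0.0
```

Call:
step_arm(commands=[[0,0,-0.04,0,0,0,1],[0,0,-0.1,0,0,0,1],[0,0,-0.2,0,0,0,1],[0.05,0.07,-0.28,0,0,0,1],[0.1,0.14,-0.33,0,0,0,1],[0.15,0.21,-0.33,0,0,0,1],[0.2,0.28,-0.33,0,0,0,1],[0.25,0.35,-0.33,0,0,0,1],[0.25,0.4,-0.33,0,0,0,1],[0.25,0.4,-0.33,0,0,0,1]])

```text
clock: 14.75
tcp_pos: [0.553, 0.4324, 0.304]
orientation: [0.485, 3.1, 0.001]
contact_force: [0.2, -0.4, -0.8]
grip_width: 0.0001
```

Run:
```python
from h import *
from bench import *
import pickle
F=pickle.load(open("f0.pkl","rb"))
f=grab_frame("scene");t=grab_frame("top");w=grab_frame("wrist")
c=lambda g,x,y:cv2.resize(g["img"][y:y+100,x:x+130,::-1],(400,300),interpolation=cv2.INTER_CUBIC)
cv2.imwrite("pics/end.png",np.vstack([np.hstack([c(F["scene"],290,150),c(f,290,150)]),np.hstack([c(t,200,130),cv2.resize(w["img"][:,:,::-1],(400,300))])]))
p=np.load("p0.npy")
for k in C: print(k,[ (n,d["point"],proj(g,world(p,[corner(k,.069)]))[0].round(1),round(d["p"],2)) for n,g in(("s",f),("t",t)) for d in tip_of(k,g)[:3] if np.hypot(*(d["point"]-proj(g,world(p,corner(k)))[0]))<12])
```

```text
press_near_left [('s', [361.5, 169.4], array([362. , 168.4]), 0.68)]
press_near_right [('s', [317.5, 181.0], array([315.4, 183.7]), 0.81), ('t', [286.3, 220.0], array([287.2, 223.4]), 0.69)]
press_far_right [('s', [341.4, 201.5], array([343.3, 202.9]), 0.64)]
press_far_left [('s', [391.1, 184.8], array([391.2, 184.7]), 0.84)]
```

View pics/end.png

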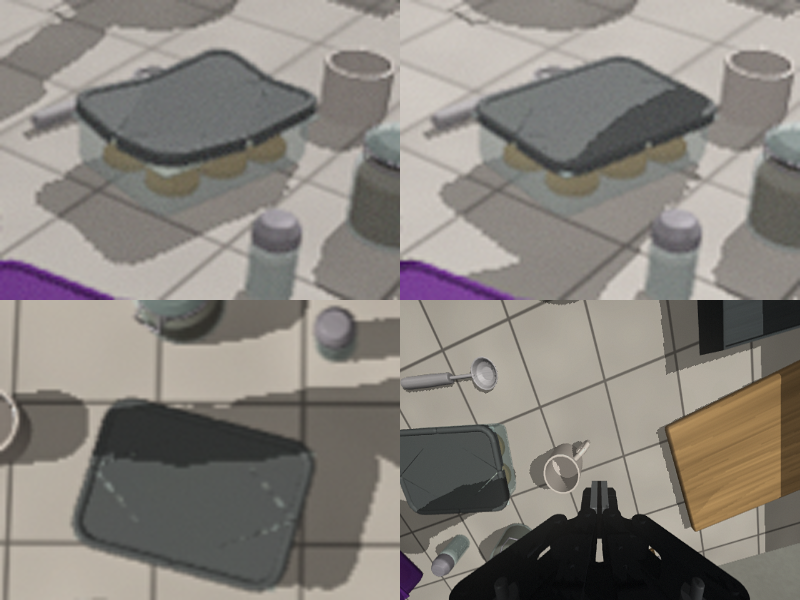

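Before pressing (upper left) the rim curved up at every corner. Afterwards (upper right) all four edges are straight and flat. The dish, mug, shaker and spoon are where they were, and nothing touches the dish.

```bash
python3 -c "
from bench import r
print(r.hand_in())"
```

```text
the job is handed in; nothing more can be done
None
```

I pressed all four corners of the grey lid shut with closed fingertips: near left, near right, far right, then far left. I then lifted clear and handed the job in at about 15 s of the 45 s allowed; it returned no verdict.

- **Presses:** each one ended hard on the stop. The fingertips were about 67 mm above the counter by the nominal finger length, with an upward force of 17 to 26 N, well above the roughly 9 N of the click.
- **Last pictures:** the lid lies flat with straight edges, and the dish appears to be where it stood. The mug, shaker, jar and spoon look unmoved, and nothing is touching the robot. I did not check the saucers and plantain press at the end, but the arm never went near them.
- **Corner points:** the networks' final points agree with the shut lid to 1–4 pixels. The top camera found only one of the four corners (near right, about 3.5 px off), so that check rests mainly on the scene camera.
- **Pose fit:** the wrist camera disagreed with the first fit by about 3 mm, so I used the average of the two. That is well within the 22 mm pad width.

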